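# Level the tub hanging bar

## Robot

A 6-joint arm with a two-finger parallel gripper is mounted at the origin on the work surface. World frame = base frame: x ahead of the robot, y to its left, z up, the work surface at z = 0. Lengths are in m, angles in rad, forces in N, time in s.
With the tool pointing down it reaches from about 0.25 to 0.8 m from the base axis. Payload 3.9 kg.
Tool frame: the origin (TCP) lies at the very end of the fingers, on their centre line; the grasp point (between the pads) lies 19 mm behind it; z points along the fingers, y is the line along which they close (so a half turn about z gives the same grasp; the last joint's range is limited). The gripper opens to 85 mm and grips with 20 to 120 N. Pads are 22 mm wide; open, the fingers measure 114 mm over their backs; the gripper's body (76 mm by 85 mm) begins 54 mm behind the grasp point. The pads swing forward as they close: fully open they stand 13 mm farther back than shut.
Start: joints at [-1.315, 0.26, -0.138, 1.173, 0, 1.571], TCP at [0.133, -0.508, 0.231] pointing down, gripper open.
Joint ranges: [-2.78, 2.78], [-0.83, 1.72], [-1.28, 1.37], [-1.9, 2.12], [-1.57, 1.48], [-3.14, 3.14]. Speed limits (rad/s): [2.57, 2.57, 3.14, 3.14, 3.14, 3.14].

## Interface

Orientations are given as [roll, pitch, yaw] about the fixed x, y, z axes, in that order (R = Rz(yaw) Ry(pitch) Rx(roll)).
In Python, from rig import * gives the robot as it stands.
- The arm moves only by the tool play_rows, never from a script. Its argument "rows" is one flat list of numbers, 7 for each row, row after row: the opening, from 0 (shut) to 1 (fully open), then the shift along the tool's x, y, z in units of 0.04 m (1.0 is 0.04 m), then the turn, a rotation vector about the tool's x, y, z in units of 4 degrees (1.0 is 4 degrees). A call has 1 to 8 rows; each row shifts and turns the commanded pose from where the row before left it, along the tool's axes as they then stand; what a row does not reach is not made up. A row lasts 1/10 s, in which the tool goes at most 50 mm and 8.59 degrees, less where a joint would pass 70% of its speed; a pose out of reach is approached as far as the arm can. A call with a number of a shift or a turn outside -1 to 1 is refused whole. A call with a gripper value outside its range is refused whole. The fingers move at their own pace and stop on an object; "force" is the grip in N (left out, the last holds). Time passes only in rows, so rows that do not move let the fingers close. It gives the time, the measured TCP pose, the force, the opening and the grip force at its end, in the units of the state.
- sense(): the state, without advancing time (a new reading comes with each control period).
- read_camera(name): name is "scene" or "side" or "wrist"; returns the picture (384x512x3 uint8, blue, green, red); there is no depth.
- calibration(name): a dict with "K" (3x3 intrinsics, pixels), "distortion" ([k1, k2, p1, p2, k3] as OpenCV has them; the pictures are not rectified), "R" (3x3) and "t" (3): a world point X has camera coordinates R X + t. Camera axes: x right, y down, z forward; pixel columns grow to the right and rows downward; lengths in m; the calibration is good to about 2 mm. A picture is of the moment at which its call begins: read the wrist's pose just before it. calibration takes no time and is no camera call; for the wrist camera it gives the pose at the moment of the call.
- sign_off(): hands the job in; it is judged then, once.
Trained networks look in the newest picture that a camera, given by its name, has taken for a name from the list of things; names that differ only in an ending like _2 or _b are one class to them, and where a whole thing is asked for, a point or a joint stands for the part that bears it (a point fixed in the world has none). Each returns a list of dicts, best first, with "confidence" (0 to 1); they miss things now and then, are a little off and sometimes report something else, mostly with a low value. They report only what shows in the picture. A call takes as long as a camera call. They do not tell look-alikes from the thing itself.
- silhouettes(camera, target): "region" (384x512 bool, what is visible of it) and "rect" ([left, top, right, bottom] in pixels, round what is visible of it).
The state is a dict: "t": time; "q": joint angles; "qd": joint speeds; "joint_torque": joint torques, N m; "position": TCP position; "tool_rot": TCP orientation; "wrist_force": force on the tool from outside, world axes, zero at the start; "moment": the same for the moment, N m; "gripper_width": opening from 0.0 (shut) to 1.0 (fully open); "grip_force": force on a finger pad.
Only numpy, scipy, OpenCV 4.12 (cv2) and the standard library are available. Lean on these libraries where they do the work, as an engineer would, in place of code of your own. Each camera call takes 0.05 s, during which the arm holds its last target. There are 200 camera calls.

## Task

The stall's pivoting hanging bar dips to the left, where the red-lidded sample tub is clipped on. Take the two tubs from the black crate: hang the big white-lidded tub by its hook on the empty right arm and let go, then hang the small green-lidded tub on the left arm between the post and the sample. Place or slide them along the bar so that in the end it hangs level by itself, with everything let go and still; all three tubs vary in weight with their filling, so go by feel. Be gentle with the bar (never lean on it or shove the hooks hard), and leave the sauce bottle, the jar and the tape roll where they are.

Things in the scene. Friction and masses are not known exactly. Their poses are not given: they have to be found in the camera images.
- beam (a joint): tilt of the wooden hanging bar about its fore-aft axle (the axle lies at rail_mid, along its x): 0 level, positive = left (+y) arm down; stops at +-0.16 rad. A weak centring spring 0.1 N m/rad and damping 0.2 N m s/rad at the axle, hardly any friction; hung tubs steady it further because they hang below the axle.
- stand: fixed stand: foot 150 x 160 x 12, red upright post 24 wide (y, along the bar) x 12 thick, and the pivoting bar on it; origin at the centre of the foot's underside, x away from the robot, y to the left arm
- rail_mid (a point): middle of the wooden bar's top face, on the axle; turns and tilts with the bar: x across, y along it to the left arm, z up. 235 above the table. Bar 16 wide (x), 14 deep (z), 480 long, an end block at each end stands 6 above its top. The axle and post stay below the top face. Apart from the sample tub the bar is balanced about the axle.
- rail_left (a point): point on the bar's top face 120 left (+y) of rail_mid; between post and sample a hook can sit centred 55 to 105 left
- rail_right (a point): point on the bar's top face 120 right (-y) of rail_mid; a hook can sit centred 60 to 210 right
- sample_tub (a point): centre of the sample tub clipped for good to the left arm, centred 200 left of rail_mid: amber, red lid and tab, 66 diameter, 45 tall, hook like the others, 0.10 to 0.16 kg (hidden, typically 0.125)
- big_grip (a point): centre of the big tub's black upright grip tab, 24 (x) x 14 (y) x 46 tall, to be pinched across its 14 (along y); 28 above big_seat. Axes: x toward the mouth of its hook, y along the bar when hung, z up. Tub: round, 80 diameter, 62 tall, amber, white lid, 0.28 to 0.46 kg depending on filling; stands in the crate
- big_seat (a point): centre of the underside of the hook's saddle plate, 34 (x) x 44 (y) x 5: the face that rests on the bar. 54 above the lid, 116 above the tub's underside. A 12-deep lip under the plate's +x edge and a strap 28 wide from its -x edge down to the lid, 26 clear between them; mouth on +x, 42 high from lid to lip. Grip tab on top
- small_grip (a point): centre of the small tub's blue grip tab, 28 above small_seat; tab, hook and axes exactly as on the big tub. Tub: 66 diameter, 50 tall, amber, green lid, 0.16 to 0.25 kg depending on filling; stands in the crate
- small_seat (a point): centre of the underside of the small tub's saddle plate, 54 above its lid, 104 above the tub's underside; otherwise as big_seat
- crate: black open crate 130 (x) x 300 (y) x 45 tall, floor and walls 5 thick, fixed; origin at the centre of its underside
- big: the big tub's body; origin at the centre of its underside
- small: the small tub's body; origin at the centre of its underside
- sauce: red sauce bottle, 56 diameter, 150 tall, bystander; origin at the centre of its underside
- jar: amber jar with yellow cap, 64 diameter, 80 tall, bystander; origin at the centre of its underside
- tape: yellow tape roll lying flat, 90 outside, 24 tall, bystander; origin at the centre of its underside
Things that resemble listed ones, but are neither listed nor needed, are in the scene too. What is shaped like the big but yellow is not meant.

How it is judged:
By the outcome, as a careful person would: the job done as asked, in the order asked, and still so for the second after the job is handed in, with the robot touching nothing.
It also fails if it takes over 72 s, if anything falls off the work surface, if the arm or the gripper's body presses on something with over 40 N, if the wrist force passes 120 N, or if a joint passes its speed limit or range.

## Working session

There is one attempt and no reset: what is moved stays moved. The work goes in short steps, Python scripts to look and compute and a tool call to move; the robot and the scene stay as the last step left them, time stands still between calls to the robot, and variables do not carry over. Pictures are saved under pics/ and viewed, at most 10 in all, crops included, and the job is handed in when it is done.

Besides the shell and the picture viewer there is one more tool, called after "Emit:" as name(argument=value, ...) on one line, values as JSON. play_rows: Moves the arm, as the interface text tells. Its arguments: {"type":"object","properties":{"rows":{"type":"array","items":{"type":"number"}},"force":{"type":"number"}},"required":["rows"]}

```bash
ls; mkdir -p pics; python3 - <<'E'
from rig import *
import cv2,numpy as np
s=sense();print(s)
ims=[read_camera(n) for n in("scene","side")]
cv2.imwrite("pics/a.png",ims[0]);cv2.imwrite("pics/b.png",ims[1])
for n in("scene","side"):
  c=calibration(n);print(n,c)
  for t in("big","small","stand","crate","sample_tub","big_grip","small_grip","rail_mid"):
    for d in silhouettes(n,t)[:3]:
      print(n,t,round(d["confidence"],2),d["rect"],int(d["region"].sum()))
E
```

```text
pics
{'t': 0.0, 'q': array([-1.31497385e+00,  2.60683763e-01, -1.39403987e-01,  1.17272268e+00,
        6.26866799e-06,  1.57081536e+00]), 'qd': array([ 1.52683684e-03,  8.32324326e-06, -1.20884671e-03, -2.01516908e-03,
       -7.37557987e-05, -1.38281774e-03]), 'joint_torque': array([ 6.39962509e-04, -4.05681288e+01,  2.53920078e+01,  1.87035342e-02,
        1.98896819e-04,  5.34566226e-06]), 'position': array([ 0.13266916, -0.50722768,  0.23045185]), 'tool_rot': array([-3.13957855e+00, -6.23031800e-06,  2.55803428e-01]), 'wrist_force': array([-0.04303919, -1.085037  ,  0.00371197]), 'moment': array([-0.00289875,  0.01109278,  0.00284188]), 'grip_force': 0.0, 'gripper_width': 0.9980341334908746}
scene {'K': array([[400.25774417,   0.        , 245.66194213],
       [  0.        , 400.25774417, 186.42714039],
       [  0.        ,   0.        ,   1.        ]]), 'distortion': array([-0.03251459,  0.        ,  0.        ,  0.        ,  0.        ]), 'R': array([[ 0.43405424,  0.90070056, -0.0183145 ],
       [ 0.72058661, -0.35931383, -0.59299959],
       [-0.54069572,  0.24419681, -0.8
[... 913 characters left out ...]
      ,  0.        ,  0.        ]), 'R': array([[ 0.98473778, -0.17302389, -0.0188211 ],
       [-0.14059134, -0.72705082, -0.6720351 ],
       [ 0.10259423,  0.66442444, -0.74028007]]), 't': array([-0.51764587,  0.1845735 ,  1.02754493])}
side big 0.95 [232.0, 210.6, 260.7, 264.8] 1030
side big 0.59 [261.4, 266.7, 291.2, 314.6] 1116
side big 0.52 [232.4, 169.8, 252.5, 216.5] 628
side small 0.77 [233.3, 173.0, 258.3, 214.4] 619
side sample_tub 0.57 [290.1, 111.7, 329.4, 244.3] 1353
side big_grip 0.66 [259.7, 261.4, 295.3, 315.4] 1153
side small_grip 0.86 [231.9, 171.1, 255.4, 213.1] 636
side small_grip 0.17 [213.4, 325.9, 255.4, 362.9] 695
side rail_mid 0.58 [288.5, 110.6, 328.6, 246.5] 1352
```

```bash
python3 - <<'E'
import cv2
a=cv2.imread("pics/a.png")[110:290,140:400];b=cv2.imread("pics/b.png")[90:340,180:400]
cv2.imwrite("pics/a2.png",cv2.resize(a,None,fx=3,fy=3,interpolation=cv2.INTER_CUBIC))
cv2.imwrite("pics/b2.png",cv2.resize(b,None,fx=2.4,fy=2.4,interpolation=cv2.INTER_CUBIC))
E
```

```text
(no output)
```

View pics/a2.png

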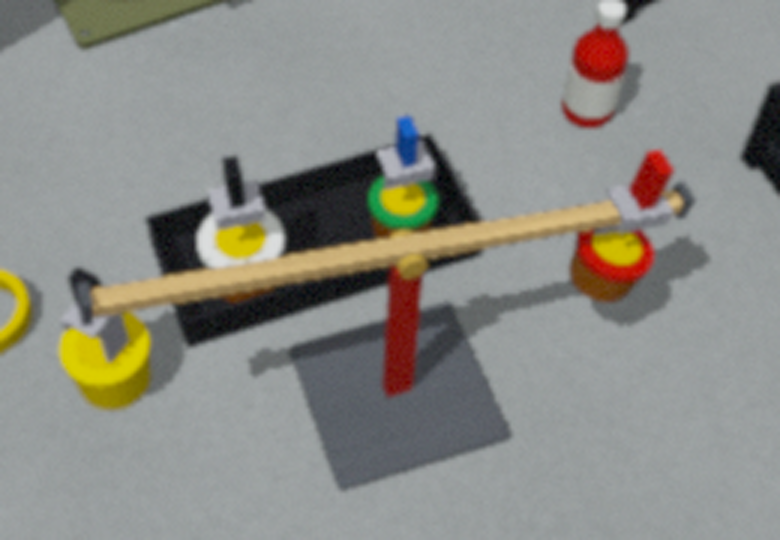

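View pics/b2.png

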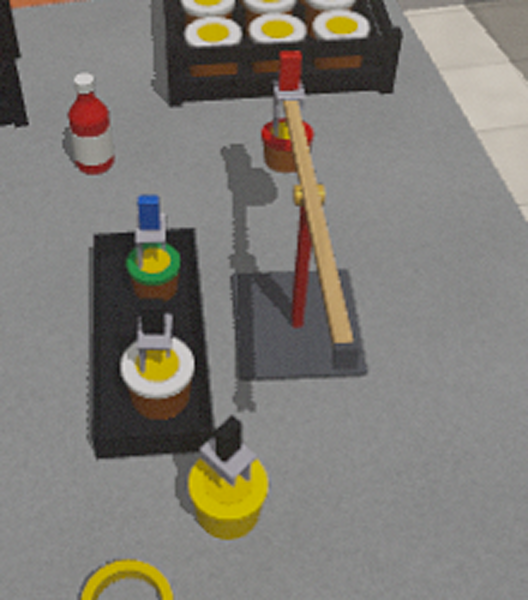

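The scene view (crop scale 3, offset 140,110) shows these:
- big tub's lid at (240,240) and black tab at (231,160)
- small tub's blue tab at (406,120)
- axle cap at (411,265)
- red sample tab at (656,155)
- yellow decoy at (105,350)

The side view (crop scale 2.4, offset 180,90) has the crate nearer the robot than the stand. Next I triangulate these points.

```bash
cat > h.py <<'E'
from rig import *
import cv2,numpy as np
def ray(c,uv):
    n=cv2.undistortPoints(np.array([[uv]],float),c["K"],c["distortion"])[0,0]
    return -c["R"].T@c["t"], c["R"].T@np.array([n[0],n[1],1])
def tri(c1,u1,c2,u2):
    o1,d1=ray(c1,u1);o2,d2=ray(c2,u2)
    s=np.linalg.lstsq(np.c_[d1,-d2],o2-o1,rcond=None)[0]
    a=o1+s[0]*d1;b=o2+s[1]*d2
    return (a+b)/2,np.linalg.norm(a-b)
def onz(c,uv,z):
    o,d=ray(c,uv);return o+d*(z-o[2])/d[2]
def proj(c,X):
    return cv2.projectPoints(np.atleast_2d(np.array(X,float)),cv2.Rodrigues(c["R"])[0],c["t"],c["K"],c["distortion"])[0][:,0]
E
python3 - <<'E'
from h import *
np.set_printoptions(precision=4,suppress=True)
A=calibration("scene");B=calibration("side")
a=lambda x,y:(x/3+140-.33,y/3+110-.33)
b=lambda x,y:(x/2.4+180-.3,y/2.4+90-.3)
for n,p,q in [("axlecap",(411,265),(322,194)),("sample tab top",(656,155),(290,55)),("R endblock",(85,285),(344,352)),("small tab top",(406,120),(149,198)),("big lid c",(240,240),(157,368)),("small lid c",(403,200),(154,262)),("big tab top",(231,160),(155,316)),("sample lid",(615,245),(287,135))]:
    print(n,*tri(A,a(*p),B,b(*q)))
for p in [(290,350),(448,305),(510,437),(342,488)]: print("foot",onz(A,a(*p),.012))
for p in [(240,272),(348,268),(366,373),(236,377)]: print("footside",onz(B,b(*p),.012))
for p in [(150,218),(428,138),(484,250),(190,343)]: print("crate",onz(A,a(*p),.045))
for p in [(95,235),(195,230),(210,435),(97,452)]: print("crateside",onz(B,b(*p),.045))
E
```

```text
axlecap [0.6596 0.0078 0.2232] 0.0007613465301126468
sample tab top [0.6731 0.2112 0.255 ] 0.002336637757157689
R endblock [ 0.6086 -0.2245  0.277 ] 0.006217567976907099
small tab top [0.4866 0.0985 0.1647] 0.001776364663046421
big lid c [ 0.4677 -0.0613  0.06  ] 2.6561889272042887e-05
small lid c [0.4872 0.101  0.0512] 0.0018550935355410257
big tab top [ 0.4666 -0.0647  0.1663] 0.015313499897390333
sample lid [0.6722 0.1983 0.1442] 0.0017464784305717652
foot [ 0.5694 -0.0592  0.012 ]
foot [0.591  0.0947 0.012 ]
foot [0.7345 0.0759 0.012 ]
foot [ 0.7125 -0.0769  0.012 ]
footside [0.5944 0.0997 0.012 ]
footside [0.7307 0.0802 0.012 ]
footside [ 0.7059 -0.0795  0.012 ]
footside [ 0.5576 -0.0568  0.012 ]
crate [ 0.3946 -0.1252  0.045 ]
crate [0.4255 0.1623 0.045 ]
crate [0.5701 0.1425 0.045 ]
crate [ 0.5415 -0.1433  0.045 ]
crateside [0.4198 0.1676 0.045 ]
crateside [0.5463 0.152  0.045 ]
crateside [ 0.5111 -0.1462  0.045 ]
crateside [ 0.3916 -0.1448  0.045 ]
```

Emit:
play_rows(rows=[1,0.77,-0.77,-0.23,0,0,0,1,0.77,-0.77,-0.23,0,0,0,1,0.77,-0.77,-0.23,0,0,0,1,0.77,-0.77,-0.23,0,0,0,1,0.77,-0.77,-0.23,0,0,0,1,0.77,-0.77,-0.23,0,0,0,1,0.77,-0.77,-0.23,0,0,0])

```text
t: 1.6
position: [0.2874, -0.2433, 0.2963]
tool_rot: [3.141, -0.001, 0.255]
wrist_force: [0.1, -1.5, -0.6]
gripper_width: 1.002
grip_force: 0.0
```

Emit:
play_rows(rows=[1,0.77,-0.77,-0.23,0,0,0,1,0.77,-0.77,-0.23,0,0,0,1,0.77,-0.77,-0.23,0,0,0,1,0.77,-0.77,-0.23,0,0,0,1,0.77,-0.77,-0.23,0,0,0,1,0.77,-0.77,-0.23,0,0,0,1,0.77,-0.77,-0.23,0,0,0])

```text
t: 2.3
position: [0.4415, 0.0202, 0.3607]
tool_rot: [3.141, -0.001, 0.256]
wrist_force: [0.8, -0.3, 0.6]
gripper_width: 0.998
grip_force: 0.0
```

Emit:
play_rows(rows=[1,0,0,0,0,0,1,1,0,0,0,0,0,1,1,0,0,0,0,0,1,1,0,0,0,0,0,1,1,0,0,0,0,0,1,1,0,0,0,0,0,0.8,1,0,0,0,0,0,0])

```text
t: 3.0
position: [0.4385, -0.0292, 0.3601]
tool_rot: [-3.103, 0.003, -0.094]
wrist_force: [0.3, 0.7, 0.5]
gripper_width: 1.005
grip_force: 0.0
```

```bash
python3 - <<'E'
from h import *
np.set_printoptions(precision=3,suppress=True)
s=sense();print(s["position"],s["tool_rot"],s["wrist_force"],s["t"])
C=calibration("wrist");im=read_camera("wrist")
print(C["K"],C["R"],C["t"])
for n,X in dict(bigtop=(.467,-.062,.172),smalltop=(.487,.1,.16)).items(): print(n,proj(C,X))
for t in("big","small"):
  for d in silhouettes("wrist",t)[:2]: print(t,d["confidence"],d["rect"])
cv2.imwrite("pics/w1.png",cv2.resize(im,None,fx=1.5,fy=1.5))
E
```

```text
[ 0.439 -0.029  0.36 ] [-3.103  0.003 -0.094] [0.307 0.718 0.518] 3.0
[[268.771   0.    257.594]
 [  0.    268.771 186.405]
 [  0.      0.      1.   ]] [[-0.094 -0.995 -0.039]
 [-0.953  0.078  0.293]
 [-0.289  0.065 -0.955]] [0.027 0.344 0.631]
bigtop [[288.694 141.052]]
smalltop [[161.049 135.772]]
big 0.79 [257.7, 103.7, 308.0, 157.9]
big 0.66 [343.2, 62.1, 423.2, 120.8]
small 0.86 [156.1, 110.2, 206.6, 148.8]
```

View pics/w1.png

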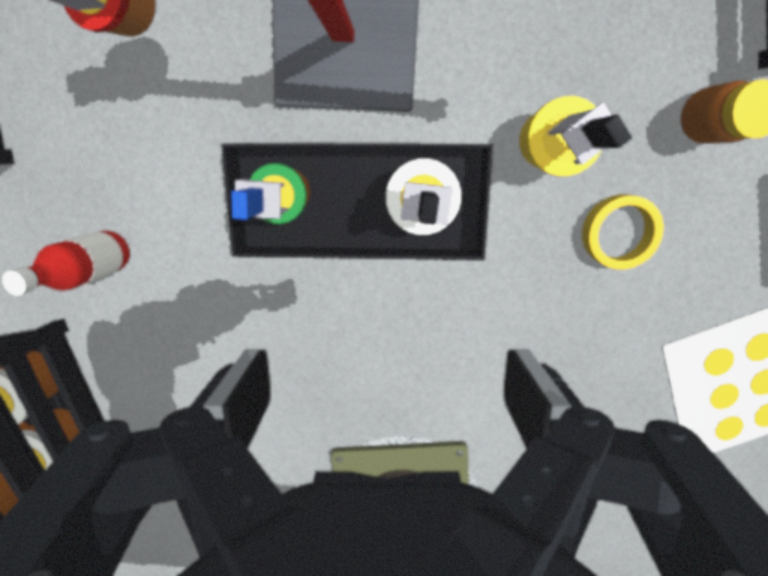

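Wrist view: the big tub's black tab top is at (428,207)/1.5, within 4 px of where my estimate predicts it. The blue tab is at (243,205)/1.5, also consistent. Both plates are roughly aligned with the crate, yaw about -0.15.

Emit:
play_rows(rows=[1,0,0,0,0,0,0,1,0,0,0,0,0,0])

```text
t: 3.35
position: [0.4387, -0.0274, 0.3601]
tool_rot: [-3.102, 0.003, -0.09]
wrist_force: [-0.1, -0.9, 1.0]
gripper_width: 0.998
grip_force: 0.0
```

```bash
cat >> h.py <<'E'
from scipy.spatial.transform import Rotation as Rn
np.set_printoptions(precision=4,suppress=True)
def go(target,yaw=-.147):
    "units to write: shift in tool axes, then rotvec in tool axes, for tool straight down at yaw"
    s=sense();R=Rn.from_euler("xyz",s["tool_rot"]);T=Rn.from_euler("xyz",[np.pi,0,yaw])
    print("pos",s["position"],"rpy",s["tool_rot"],"t",s["t"],"F",s["wrist_force"],"w",s["gripper_width"])
    print("turn u",np.degrees((R.inv()*T).as_rotvec())/4,"shift u (current axes)",R.inv().apply(np.array(target)-s["position"])/.04,"shift u (after turn)",T.inv().apply(np.array(target)-s["position"])/.04)
E
python3 - <<'E'
from h import *
print(sense()["q"]);go((.467,-.062,.25))
C=calibration("wrist");im=read_camera("wrist")
A=calibration("scene");B=calibration("side")
print(tri(C,(428/1.5,207/1.5),A,(231/3+139.67,164/3+109.67)))
E
```

```text
[-0.0912  0.089  -0.0206  1.464   0.0395  3.1406]
pos [ 0.4387 -0.0274  0.3601] rpy [-3.1021  0.0028 -0.0902] t 3.35 F [-0.0601 -0.923   1.0382] w 0.9975151596881663
turn u [-0.5641  0.0562  0.8131] shift u (current axes) [0.7903 0.9055 2.7176] shift u (after turn) [0.8267 0.7518 2.7534]
(array([ 0.4701, -0.0589,  0.1721]), np.float64(0.0059665322259139))
```

The last joint is at its limit, so I'll use the half-turned grasp (yaw ≈ π − 0.147).

Emit:
play_rows(rows=[1,0,0,0,-0.56,0.06,0,1,0,0,0,0,0,-1,1,0,0,0,0,0,-1,1,0,0,0,0,0,-1,1,0,0,0,0,0,-1,1,0,0,0,0,0,-1,1,0,0,0,0,0,-1,1,0,0,0,0,0,-1])

```text
t: 4.2
position: [0.4381, -0.0345, 0.3601]
tool_rot: [-3.137, -0.004, 0.409]
wrist_force: [0.5, -0.3, -0.4]
gripper_width: 0.998
grip_force: 0.0
```

Emit:
play_rows(rows=[1,0,0,0,0,0,-1,1,0,0,0,0,0,-1,1,0,0,0,0,0,-1,1,0,0,0,0,0,-1,1,0,0,0,0,0,-1,1,0,0,0,0,0,-1,1,0,0,0,0,0,-1,1,0,0,0,0,0,-1])

```text
t: 5.0
position: [0.4381, -0.0345, 0.3601]
tool_rot: [-3.14, -0.006, 0.968]
wrist_force: [1.0, -0.5, 0.1]
gripper_width: 1.001
grip_force: 0.0
```

Emit:
play_rows(rows=[1,0,0,0,0,0,-1,1,0,0,0,0,0,-1,1,0,0,0,0,0,-1,1,0,0,0,0,0,-1,1,0,0,0,0,0,-1,1,0,0,0,0,0,-1,1,0,0,0,0,0,-1,1,0,0,0,0,0,-1])

```text
t: 5.8
position: [0.4381, -0.0345, 0.3601]
tool_rot: [3.14, -0.006, 1.526]
wrist_force: [0.3, -0.2, 0.0]
gripper_width: 1.003
grip_force: 0.0
```

Emit:
play_rows(rows=[1,0,0,0,0,0,-1,1,0,0,0,0,0,-1,1,0,0,0,0,0,-1,1,0,0,0,0,0,-1,1,0,0,0,0,0,-1,1,0,0,0,0,0,-1,1,0,0,0,0,0,-1,1,0,0,0,0,0,-1])

```text
t: 6.6
position: [0.4381, -0.0345, 0.3601]
tool_rot: [3.137, -0.004, 2.085]
wrist_force: [0.6, 0.0, 0.1]
gripper_width: 0.999
grip_force: 0.0
```

Emit:
play_rows(rows=[1,0,0,0,0,0,-1,1,0,0,0,0,0,-1,1,0,0,0,0,0,-1,1,0,0,0,0,0,-1,1,0,0,0,0,0,-1,1,0,0,0,0,0,-1,1,0,0,0,0,0,-1,1,0,0,0,0,0,-1])

```text
t: 7.4
position: [0.4381, -0.0345, 0.3601]
tool_rot: [3.135, -0.001, 2.643]
wrist_force: [-0.8, 0.2, -0.6]
gripper_width: 0.998
grip_force: 0.0
```

Emit:
play_rows(rows=[1,0,0,0,0,0,-1,1,0,0,0,0,0,-1,1,0,0,0,0,0,-1,1,0,0,0,0,0,-1,1,0,0,0,0,0,-1])

```text
t: 7.9
position: [0.4381, -0.0345, 0.3601]
tool_rot: [3.135, 0.001, 2.993]
wrist_force: [0.3, 0.1, -0.0]
gripper_width: 0.998
grip_force: 0.0
```

```bash
sed -i 's/yaw=-.147/yaw=np.pi-.147/' h.py; python3 - <<'E'
from h import *
print(sense()["q"]);go((.469,-.061,.25))
C=calibration("wrist");im=read_camera("wrist")
cv2.imwrite("pics/w2.png",cv2.resize(im,None,fx=1.5,fy=1.5))
print(proj(C,[(.467,-.062,.172),(.487,.1,.16)]))
E
```

```text
[-0.0831  0.086  -0.0234  1.4601  0.0062  0.0659]
pos [ 0.4381 -0.0345  0.3601] rpy [3.1353 0.0009 2.9926] t 7.9 F [ 0.3412  0.0911 -0.0251] w 0.9975241549177369
turn u [ 0.09    0.0129 -0.0291] shift u (current axes) [-0.8594 -0.5577  2.7504] shift u (after turn) [-0.8608 -0.5422  2.7531]
[[238.4007 190.8704]
 [360.3688 184.8509]]
```

Emit:
play_rows(rows=[1,-0.287,-0.18,0.75,0.09,0,0,1,-0.287,-0.18,0.75,0,0,0,1,-0.287,-0.18,0.75,0,0,0,1,0,0,0,0,0,0])

```text
t: 8.35
position: [0.4673, -0.0613, 0.2664]
tool_rot: [-3.141, -0.006, 2.987]
wrist_force: [-0.6, 0.6, -1.0]
gripper_width: 1.0
grip_force: 0.0
```

```bash
python3 - <<'E'
from h import *
go((.469,-.061,.13))
C=calibration("wrist");im=read_camera("wrist")
cv2.imwrite("pics/w2.png",cv2.resize(im,None,fx=1.5,fy=1.5))
print(proj(C,[(.467,-.062,.172),(.469,-.061,.172),(.479,-.061,.172),(.469,-.051,.172)])*1.5)
E
```

```text
pos [ 0.4673 -0.0613  0.2664] rpy [-3.1412 -0.0062  2.9874] t 8.35 F [-0.6486  0.5868 -1.0022] w 0.9998554972106914
turn u [-0.0047 -0.0893 -0.1032] shift u (current axes) [-0.0621  0.0156  3.4091] shift u (after turn) [-0.041   0.0141  3.4094]
[[384.1798 283.3704]
 [386.2798 286.1905]
 [388.7336 301.2718]
 [402.2985 283.8196]]
```

View pics/w2.png

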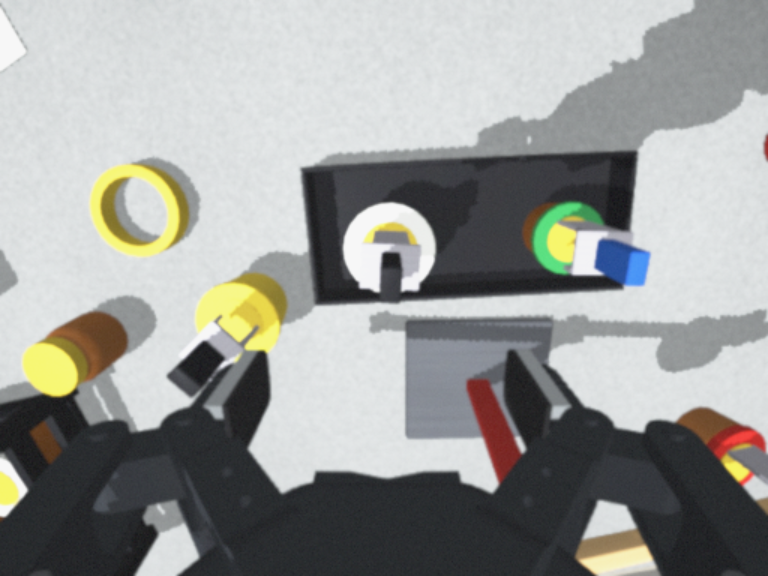

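The black tab top is at (390,290), against my prediction of (386,286). That shifts the target by 2–3 mm, and then I descend.

Emit:
play_rows(rows=[1,-0.09,0.08,0.9,0,-0.09,-0.1,1,0,0,0.9,0,0,0,1,0,0,0.9,0,0,0,1,0,0,0.66,0,0,0,1,0,0,0,0,0,0,0,0,0,0,0,0,0,0,0,0,0,0,0,0,0,0,0,0,0,0,0], force=50)

```text
t: 9.2
position: [0.4754, -0.0589, 0.1378]
tool_rot: [3.142, 0.011, 2.996]
wrist_force: [-0.6, 0.1, -0.5]
gripper_width: 0.515
grip_force: 0.0
```

Emit:
play_rows(rows=[0,0,0,0,0,0,0,0,0,0,0,0,0,0,0,0,0,0,0,0,0,0,0,0,0,0,0,0])

```text
t: 9.6
position: [0.4746, -0.0591, 0.1365]
tool_rot: [-3.141, 0.009, 2.996]
wrist_force: [0.3, -0.6, 5.4]
gripper_width: 0.153
grip_force: 50.4
```

Emit:
play_rows(rows=[0,0,0,-0.5,0,0,0,0,0,0,-0.8,0,0,0,0,0,0,-0.8,0,0,0,0,0,0,-0.8,0,0,0,0,0,0,-0.7,0,0,0,0,0,0,-0.4,0,0,0,0,0,0,0,0,0,0,0,0,0,0,0,0,0])

```text
t: 10.4
position: [0.4718, -0.0584, 0.2943]
tool_rot: [3.142, 0.005, 2.996]
wrist_force: [-0.2, -0.9, -4.1]
gripper_width: 0.155
grip_force: 49.3
```

Emit:
play_rows(rows=[0,0,0,0,0,0,0,0,0,0,0,0,0,0])

```text
t: 10.6
position: [0.4715, -0.0584, 0.294]
tool_rot: [-3.142, 0.004, 2.996]
wrist_force: [-0.1, -0.3, -4.6]
gripper_width: 0.157
grip_force: 49.3
```

```bash
python3 - <<'E'
from h import *
u=np.array([.146,.989])
m=np.array([.646,.009])
f=[]
A=calibration("scene");B=calibration("side")
for n in("scene","side"):
    im=read_camera(n);f.append(sense()["wrist_force"]);cv2.imwrite(f"pics/l_{n}.png",im)
    C=calibration(n)
    # bar = wood colour pixels
    hsv=cv2.cvtColor(im,cv2.COLOR_BGR2HSV)
    mk=cv2.inRange(hsv,(8,40,120),(24,150,255))
    _,lab,st,_=cv2.connectedComponentsWithStats(mk)
    P=[proj(C,[(m[0]+u[0]*d,m[1]+u[1]*d,.235-.16*d)])[0] for d in(-.23,-.1,.1,.16)]
    print(n,"pred",np.array(P).round(0).tolist());print(st[st[:,4]>60][:6].tolist())
    cv2.imwrite(f"pics/m_{n}.png",mk)
print(f)
go((.60,-.100,.29))
a=cv2.imread("pics/l_scene.png")[100:230,150:390];b=cv2.imread("pics/l_side.png")[90:280,180:400]
a=cv2.resize(a,None,fx=3,fy=3);b=cv2.resize(b,(451,390))
o=np.zeros((390,720,3),np.uint8)
cv2.imwrite("pics/ab.png",np.hstack([cv2.resize(a,(800-338,250)),cv2.resize(b,(338,250))]) if 0 else np.vstack([cv2.resize(a,(600,325)),cv2.resize(b[:, :],(600,270))]))
E
```

```text
scene pred [[171.0, 208.0], [231.0, 197.0], [315.0, 183.0], [338.0, 180.0]]
[[0, 0, 512, 384, 192288], [0, 0, 24, 19, 345], [438, 10, 60, 28, 427], [15, 40, 10, 17, 65], [0, 47, 60, 56, 603], [421, 72, 56, 27, 453]]
side pred [[323.0, 234.0], [314.0, 193.0], [304.0, 146.0], [302.0, 135.0]]
[[0, 0, 512, 384, 191713], [34, 0, 68, 109, 3185], [126, 41, 8, 11, 62], [298, 132, 30, 101, 780]]
[array([-0.3571, -0.4695, -4.0474]), array([-0.0217, -0.4657, -4.044 ])]
pos [ 0.4719 -0.0585  0.2946] rpy [-3.1416  0.0049  2.9958] t 10.7 F [-0.0217 -0.4657 -4.044 ] w 0.1560095075180766
turn u [-0.0005  0.0703  0.0174] shift u (current axes) [-3.3175 -0.5613  0.1317] shift u (after turn) [-3.3188 -0.5573  0.1154]
```

```bash
cat >> h.py <<'E'
from scipy.optimize import minimize
def woodmask(im,C,x0=(.646,.009,-.147),lim=.03):
    hsv=cv2.cvtColor(im,cv2.COLOR_BGR2HSV)
    mk=cv2.inRange(hsv,(8,40,90),(26,170,255))
    return mk
def barhull(C,p,k=4,half=.234):
    x,y,yaw,tilt=p
    R=Rn.from_euler("zx",[yaw,0]).as_matrix() if 0 else (Rn.from_euler("z",yaw)*Rn.from_euler("x",-tilt)).as_matrix()
    c=np.array([[a,b,d] for a in(-.008,.008) for b in(-half,half) for d in(-.014,0)])
    ax=np.array([0,0,-.012])  # axle below the top face (approx)
    X=(c)@R.T+np.array([x,y,.235])
    return cv2.convexHull((proj(C,X)*k).astype(np.float32))
def fitbar(ims,p0,free=(0,1,2,3),show=True):
    k=4;D=[]
    for n,im in ims.items():
        C=calibration(n);mk=cv2.resize(woodmask(im,C),None,fx=k,fy=k,interpolation=cv2.INTER_LINEAR)>127
        reg=np.zeros(mk.shape,np.uint8);h=barhull(C,p0,k);cv2.fillConvexPoly(reg,h.astype(np.int32),1)
        reg=cv2.dilate(reg,np.ones((45,45)));D.append((C,mk&(reg>0)))
    def cost(v):
        p=np.array(p0,float);p[list(free)]+=np.array(v)*.01;s=0
        for C,mk in D:
            r=np.zeros(mk.shape,np.uint8);cv2.fillConvexPoly(r,(barhull(C,p,k)*16).astype(np.int32),1,shift=4)
            s+=1-(mk&(r>0)).sum()/(mk|(r>0)).sum()
        return s
    n=len(free);S=np.vstack([np.zeros(n),np.eye(n)*1.0])
    best=minimize(cost,np.zeros(n),method="Nelder-Mead",options=dict(initial_simplex=S,xatol=.005,fatol=1e-5,maxiter=300))
    p=np.array(p0,float);p[list(free)]+=best.x*.01
    return p,best.fun
E
python3 - <<'E'
from h import *
ims={"scene":cv2.imread("pics/a.png"),"side":cv2.imread("pics/b.png")}
for p0 in [(.646,.009,-.147,.16),(.65,.005,-.13,.14)]:
    p,f=fitbar(ims,p0);print(p,f)
for n in ims:
  p1,f1=fitbar({n:ims[n]},p,(3,));print(n,"tilt only",p1,f1)
o=[]
for n in ims:
    im=cv2.resize(ims[n],None,fx=4,fy=4);cv2.polylines(im,[barhull(calibration(n),p).astype(np.int32)],True,(255,0,0),1)
    o.append(im)
cv2.imwrite("pics/fit.png",np.hstack([cv2.resize(o[0][520:960,600:1560],(560,257*1)),cv2.resize(o[1][400:1000,1080:1400],(137,257))]))
E
```

```text
[ 0.6478  0.0084 -0.1411  0.1634] 0.4581102549790891
[ 0.6479  0.0091 -0.1433  0.1574] 0.45748358759137786
scene tilt only [ 0.6479  0.0091 -0.1433  0.1574] 0.19102985029669572
side tilt only [ 0.6479  0.0091 -0.1433  0.1889] 0.2521088842357164
```

View pics/fit.png

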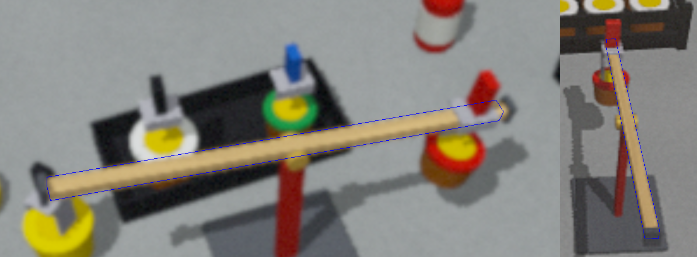

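```bash
cat >> h.py <<'E'
def overlay(ims,seat,yaw,k=6,sz=(66,80),lid_r=.04,fn="pics/o.png"):
    Rz=Rn.from_euler("z",yaw).as_matrix();out=[]
    for n,im in ims.items():
        C=calibration(n);c=proj(C,[seat])[0].astype(int);x0,y0=c[0]-sz[0]//2,c[1]-sz[1]//2
        cr=cv2.resize(im[y0:y0+sz[1],x0:x0+sz[0]],None,fx=k,fy=k,interpolation=cv2.INTER_CUBIC)
        def dr(P,col):
            q=(proj(C,np.array(P)@Rz.T+seat)-[x0,y0]+.5)*k
            cv2.polylines(cr,[q.astype(np.int32)],True,col,1)
        def box(hx,hy,z0,z1,col):
            for z in(z0,z1): dr([(hx,hy,z),(hx,-hy,z),(-hx,-hy,z),(-hx,hy,z)],col)
        box(.012,.007,.005,.051,(0,255,0));box(.017,.022,0,.005,(255,0,255))
        t=np.linspace(0,6.28,40);dr(np.c_[lid_r*np.cos(t),lid_r*np.sin(t),0*t-.054],(255,0,0))
        out.append(cr)
    cv2.imwrite(fn,np.hstack(out))
E
python3 - <<'E'
from h import *
overlay({n:cv2.imread(f"pics/l_{n}.png") for n in("scene","side")},np.array([.4716,-.0584,.2943-.0155]),-.146)
E
```

```text
(no output)
```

View pics/o.png

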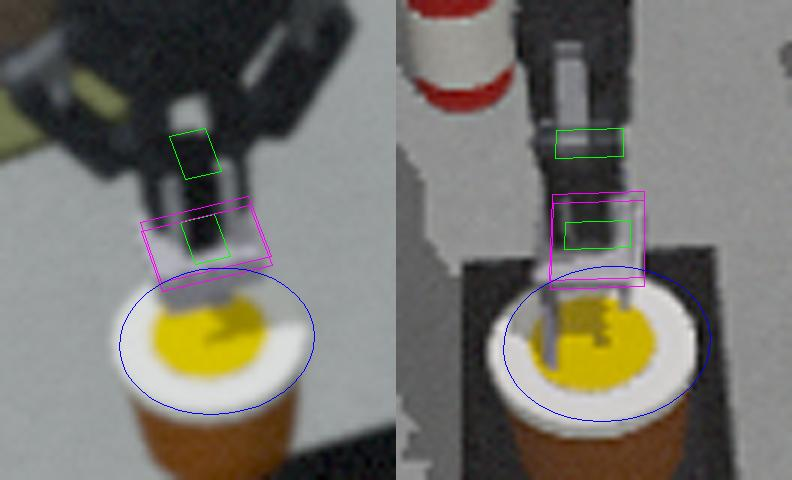

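The overlay shows the real lid and plate about 6 mm toward −x of the tool centre and about 4 mm lower. I'll use that offset for the hanging. First I approach the bar.

Emit:
play_rows(rows=[0,-0.6,-0.05,0,0,0.07,0,0,-0.8,-0.05,0,0,0,0,0,-0.8,-0.05,0,0,0,0,0,-0.6,0,0,0,0,0,0,0,0,0,0,0,0,0,0,0,0,0,0,0])

```text
t: 11.3
position: [0.5823, -0.0808, 0.2949]
tool_rot: [-3.142, -0.0, 2.996]
wrist_force: [-0.4, 0.0, -4.0]
gripper_width: 0.159
grip_force: 48.9
```

```bash
python3 - <<'E'
from h import *
go((.640,-.089,.295),np.pi-.143)
ims={}
for n in("scene","side"):
    ims[n]=read_camera(n);print(sense()["wrist_force"])
s=sense()["position"];n=np.array([.99,-.1425,0])
overlay(ims,s-.006*n+[0,0,-.0185],-.143)
E
```

```text
pos [ 0.5823 -0.0808  0.2949] rpy [-3.1415 -0.0002  2.9958] t 11.3 F [-0.41    0.0493 -3.9576] w 0.15892209846911923
turn u [-0.0008 -0.0031 -0.0405] shift u (current axes) [-1.4575  0.0068 -0.0016] shift u (after turn) [-1.4575  0.0027 -0.0013]
[ 0.0877  0.8904 -4.6317]
[ 0.4262  0.2212 -4.2206]
```

View pics/o.png

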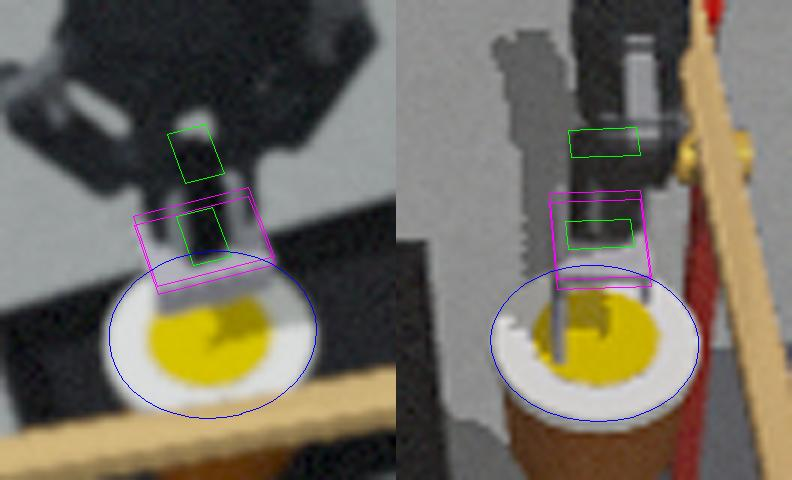

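The overlay now fits within 1–2 mm, and the way over the bar is free. I insert and then lower.

Emit:
play_rows(rows=[0,-0.4,0,0,0,0,0,0,-0.4,0,0,0,0,0,0,-0.4,0,0,0,0,0,0,-0.26,0,0,0,0,0,0,0,0,0,0,0,0])

```text
t: 11.9
position: [0.6406, -0.0893, 0.296]
tool_rot: [-3.142, 0.002, 2.996]
wrist_force: [0.1, 0.1, -4.5]
gripper_width: 0.156
grip_force: 48.9
```

Emit:
play_rows(rows=[0,0,0,0.2,0,0,0,0,0,0,0.1,0,0,0,0,0,0,0,0,0,0])

```text
t: 12.2
position: [0.6388, -0.0891, 0.2832]
tool_rot: [-3.142, -0.0, 2.996]
wrist_force: [-0.6, -1.0, -3.8]
gripper_width: 0.155
grip_force: 49.0
```

```bash
python3 - <<'E'
from h import *
go((.640,-.089,.27),np.pi-.143)
ims={}
for n in("scene","side"):
    ims[n]=read_camera(n);print(sense()["wrist_force"])
print(fitbar({"scene":ims["scene"]},(.648,.009,-.143,.157),(3,)))
s=sense()["position"];n=np.array([.99,-.1425,0])
overlay(ims,s-.006*n+[0,0,-.0195],-.143)
E
```

```text
pos [ 0.6388 -0.0891  0.2832] rpy [-3.1415 -0.0003  2.9959] t 12.2 F [-0.6136 -0.9562 -3.8091] w 0.15463729851003652
turn u [-0.0007 -0.0049 -0.0392] shift u (current axes) [-0.0297  0.0057  0.3307] shift u (after turn) [-0.0296  0.0056  0.3308]
[ 0.601   0.6856 -3.7327]
[ 0.4171 -0.5693 -3.1756]
(array([ 0.648 ,  0.009 , -0.143 ,  0.1568]), np.float64(0.2607777476091351))
```

View pics/o.png

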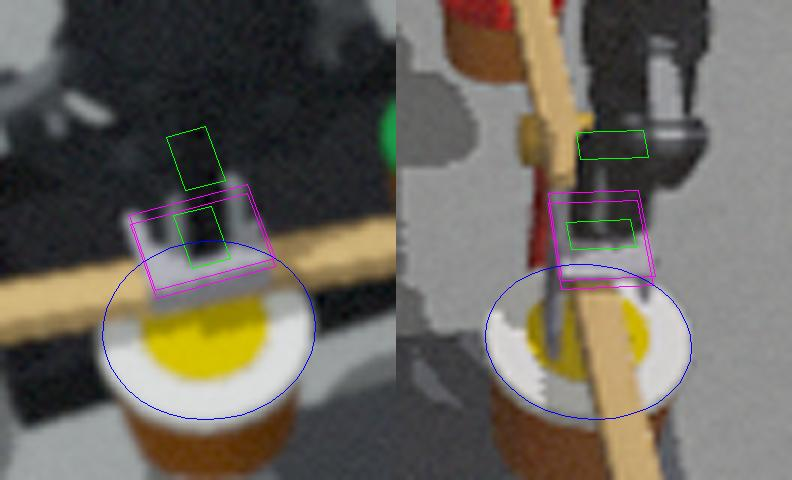

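The strap is behind the bar and the lip in front, centred in the side view. I lower gently until the bar comes level.

Emit:
play_rows(rows=[0,0,0,0.12,0,0,0,0,0,0,0.12,0,0,0,0,0,0,0.12,0,0,0,0,0,0,0,0,0,0])

```text
t: 12.7
position: [0.6401, -0.0893, 0.2689]
tool_rot: [-3.141, 0.001, 2.996]
wrist_force: [0.3, -0.3, -3.9]
gripper_width: 0.157
grip_force: 49.0
```

Emit:
play_rows(rows=[0,0,0,0.1,0,0,0,0,0,0,0.1,0,0,0,0,0,0,0.06,0,0,0,0,0,0,0,0,0,0])

```text
t: 13.1
position: [0.6404, -0.0894, 0.259]
tool_rot: [-3.142, 0.002, 2.996]
wrist_force: [0.3, -0.5, -2.6]
gripper_width: 0.152
grip_force: 49.1
```

```bash
python3 - <<'E'
from h import *
go((.640,-.089,.256),np.pi-.143)
f=[]
im=read_camera("scene");f.append(sense()["wrist_force"]);read_camera("side");f.append(sense()["wrist_force"]);print(f)
cv2.imwrite("pics/c.png",im)
print(fitbar({"scene":im},(.648,.009,-.143,.03),(3,)))
E
```

```text
pos [ 0.6404 -0.0894  0.259 ] rpy [-3.1415  0.002   2.9958] t 13.1 F [ 0.3125 -0.458  -2.5676] w 0.15207588734113373
turn u [-0.001   0.0283 -0.0406] shift u (current axes) [0.0103 0.0074 0.074 ] shift u (after turn) [0.0102 0.0074 0.074 ]
[array([ 0.114 , -0.8059, -3.1781]), array([-0.2829, -1.0852, -2.9173])]
(array([ 0.648 ,  0.009 , -0.143 ,  0.0641]), np.float64(0.28281976744186044))
```

```bash
python3 - <<'E'
from h import *
f=[];m=[]
for i in range(16):
    read_camera("side");s=sense();f.append(s["wrist_force"]);m.append(s["moment"])
print(np.mean(f,0),np.std(f,0)/4,np.mean(m,0),np.std(m,0)/4,s["t"])
E
```

```text
[ 0.0444 -0.7019 -2.7693] [0.1321 0.1076 0.1055] [-0.17    0.0495  0.0001] [0.0072 0.0055 0.0087] 14.0
```

The feel suggests a light sample tub (about 0.10 kg) and a big tub of about 0.41 kg. I shift the big tub 8 mm inward, lower until the bar is level, then release.

Emit:
play_rows(rows=[0,0,0.1,0,0,0,0,0,0,0.1,0,0,0,0,0,0,0,0.1,0,0,0,0,0,0,0.09,0,0,0,0,0,0,0,0,0,0,0,0,0,0,0,0,0])

```text
t: 14.6
position: [0.6415, -0.081, 0.2515]
tool_rot: [3.141, 0.002, 2.996]
wrist_force: [-0.1, 1.1, -2.0]
gripper_width: 0.16
grip_force: 49.1
```

```bash
python3 - <<'E'
from h import *
go((.640,-.081,.252),np.pi-.143)
im=read_camera("scene")
cv2.imwrite("pics/c.png",im);print(sense()["wrist_force"])
print(fitbar({"scene":im},(.648,.009,-.143,.01),(3,)))
E
```

```text
pos [ 0.6415 -0.081   0.2515] rpy [3.141  0.0017 2.996 ] t 14.6 F [-0.1105  1.0668 -2.0407] w 0.15950622244779014
turn u [ 0.008   0.0237 -0.0365] shift u (current axes) [ 0.036  -0.0043 -0.0136] shift u (after turn) [ 0.036  -0.0042 -0.0135]
[-0.1206  0.8005 -1.8331]
(array([ 0.648 ,  0.009 , -0.143 ,  0.0034]), np.float64(0.28424352227302796))
```

Level. Release, then rise.

Emit:
play_rows(rows=[0.3,0,0,0,0,0,0,0.5,0,0,0,0,0,0,0.6,0,0,0,0,0,0,0.6,0,0,0,0,0,0,0.6,0,0,-0.4,0,0,0,0.6,0,0,-0.8,0,0,0,0.6,0,0,-0.8,0,0,0])

```text
t: 15.35
position: [0.6408, -0.0813, 0.3323]
tool_rot: [-3.141, 0.001, 2.996]
wrist_force: [0.1, -0.3, 1.2]
gripper_width: 0.601
grip_force: 0.0
```

```bash
cat >> h.py <<'E'
def tilt(g,n=1,cams=("scene",)):
    for i in range(n):
        im={c:read_camera(c) for c in cams}
        r=fitbar(im,(.648,.009,-.143,g),(3,));print("tilt",r[0][3],r[1])
    return im
E
python3 - <<'E'
from h import *
im=tilt(-.1,2)
cv2.imwrite("pics/c.png",im["scene"])
go((.486,.0985,.24),np.pi-.143)
E
```

```text
tilt -0.1590625 0.29034419227870367
tilt -0.1590625 0.2864065432340831
pos [ 0.6433 -0.0817  0.3371] rpy [3.1415 0.0114 2.9958] t 15.45 F [0.7078 0.2822 0.6763] w 0.6010105191247275
turn u [ 0.0006  0.1626 -0.0402] shift u (current axes) [4.5722 3.8847 2.3768] shift u (after turn) [4.534  3.8976 2.4283]
```

Emit:
play_rows(rows=[0.8,0.75,0.65,0,0,0.16,0,1,0.75,0.65,0,0,0,0,1,0.75,0.65,0,0,0,0,1,0.75,0.65,0,0,0,0,1,0.75,0.65,0,0,0,0,1,0.75,0.65,0,0,0,0,1,0,0,0.7,0,0,0])

```text
t: 16.15
position: [0.4848, 0.1022, 0.3083]
tool_rot: [3.138, -0.003, 3.0]
wrist_force: [1.3, -1.3, 0.4]
gripper_width: 0.999
grip_force: 0.0
```

Emit:
play_rows(rows=[1,0,0,0.7,0,0,0,1,0,0,0.4,0,0,0,1,0,0,0,0,0,0])

```text
t: 16.45
position: [0.4832, 0.099, 0.2585]
tool_rot: [-3.14, -0.014, 2.996]
wrist_force: [-0.6, -0.7, -0.2]
gripper_width: 0.996
grip_force: 0.0
```

```bash
cat >> h.py <<'E'
def bluefit(C,im,p0,yaw):
    hsv=cv2.cvtColor(im,cv2.COLOR_BGR2HSV);mk=(cv2.inRange(hsv,(100,120,40),(125,255,255))>0)
    k=4;M=cv2.resize(mk.astype(np.uint8)*255,None,fx=k,fy=k)>127
    def hull(p):
        b=np.array([(a,c,d) for a in(-.012,.012) for c in(-.007,.007) for d in(-.023,.023)])@Rn.from_euler("z",p[2]).as_matrix().T+[p[0],p[1],p0[2]]
        return cv2.convexHull((proj(C,b)*k).astype(np.float32))
    def cost(v):
        r=np.zeros(M.shape,np.uint8);cv2.fillConvexPoly(r,(hull((p0[0]+v[0]*.01,p0[1]+v[1]*.01,yaw+v[2]*.1))*16).astype(np.int32),1,shift=4)
        return 1-(M&(r>0)).sum()/(M|(r>0)).sum()
    b=minimize(cost,[0,0,0],method="Nelder-Mead",options=dict(initial_simplex=[[0,0,0],[1,0,0],[0,1,0],[0,0,1]]))
    print("blue px",mk.sum(),"tab",p0[0]+b.x[0]*.01,p0[1]+b.x[1]*.01,"yaw",yaw+b.x[2]*.1,"iou",1-b.fun)
E
python3 - <<'E'
from h import *
C=calibration("wrist");im=read_camera("wrist")
bluefit(C,im,(.487,.1,.137),-.143)
ims={n:cv2.imread(f) for n,f in (("scene","pics/a.png"),("side","pics/b.png"))}
for n in ims: bluefit(calibration(n),ims[n],(.487,.1,.137),-.143)
tilt(-.15)
go((.487,.1,.124),np.pi-.143)
E
```

```text
blue px 445 tab 0.4868071562392754 0.10323053819716377 yaw -0.1434668873623574 iou 0.827631266334046
blue px 85 tab 0.4902024075418616 0.10030886573557896 yaw -0.4420204095792166 iou 0.7640642939150402
blue px 106 tab 0.48581601200246854 0.1014517465331396 yaw -0.07622246306262062 iou 0.7567084078711985
tilt -0.1590625 0.295550549141087
pos [0.4852 0.0992 0.2612] rpy [-3.1414 -0.0092  2.9958] t 16.55 F [ 0.3645 -0.8601 -0.2333] w 1.0013975797357502
turn u [-0.0025 -0.1319 -0.0398] shift u (current axes) [-0.0737  0.0276  3.4292] shift u (after turn) [-0.0422  0.0268  3.4297]
```

Emit:
play_rows(rows=[1,-0.03,0.07,0.9,0,-0.13,0,1,0,0,0.9,0,0,0,1,0,0,0.9,0,0,0,1,0,0,0.7,0,0,0,1,0,0,0,0,0,0,0,0,0,0,0,0,0,0,0,0,0,0,0,0,0,0,0,0,0,0,0], force=50)

```text
t: 17.35
position: [0.4884, 0.1022, 0.1271]
tool_rot: [3.14, 0.004, 2.996]
wrist_force: [-0.5, -0.5, 0.4]
gripper_width: 0.512
grip_force: 0.0
```

Emit:
play_rows(rows=[0,0,0,0,0,0,0,0,0,0,0,0,0,0,0,0,0,0,0,0,0,0,0,0,0,0,0,0])

```text
t: 17.75
position: [0.4875, 0.1022, 0.1261]
tool_rot: [3.141, 0.002, 2.996]
wrist_force: [0.0, 0.3, 5.2]
gripper_width: 0.157
grip_force: 49.6
```

Emit:
play_rows(rows=[0,0,0,-0.5,0,0,0,0,0,0,-0.8,0,0,0,0,0,0,-0.8,0,0,0,0,0,0,-0.8,0,0,0,0,0,0,-0.8,0,0,0,0,0,0,-0.42,0,0,0,0,0,0,0,0,0,0,0,0,0,0,0,0,0])

```text
t: 18.55
position: [0.4862, 0.1018, 0.2889]
tool_rot: [-3.141, -0.001, 2.996]
wrist_force: [-0.8, 0.3, -2.4]
gripper_width: 0.159
grip_force: 48.9
```

```bash
python3 - <<'E'
from h import *
f=[];ims={}
for i in range(20):
    n=("scene","side")[i%2];ims[n]=read_camera(n);s=sense();f.append(s["wrist_force"])
print(np.mean(f,0),np.std(f,0)/4.5,s["t"])
for n in ims: bluefit(calibration(n),ims[n],(*s["position"][:2],s["position"][2]+.011),-.143)
go((.659,.088,.291),np.pi-.143)
overlay(ims,s["position"]+[0,0,-.017],-.143,lid_r=.033)
for n in ims: cv2.imwrite(f"pics/d_{n}.png",ims[n])
E
```

```text
[ 0.1568 -0.1398 -1.643 ] [0.1081 0.1057 0.0857] 19.55
blue px 106 tab 0.48831885908414613 0.10374754198127227 yaw -0.5347207388211166 iou 0.7390909090909091
blue px 12 tab 0.48560797729605903 0.10069272152606283 yaw -0.06947845058974014 iou 0.06194398682042834
pos [0.4866 0.1019 0.2899] rpy [-3.1416  0.0002  2.9959] t 19.55 F [-0.6874 -0.5755 -1.7238] w 0.15562762304853606
turn u [-0.0003  0.0035 -0.0393] shift u (current axes) [-4.3149  0.2824 -0.0266] shift u (after turn) [-4.3157  0.2706 -0.0277]
```

View pics/o.png

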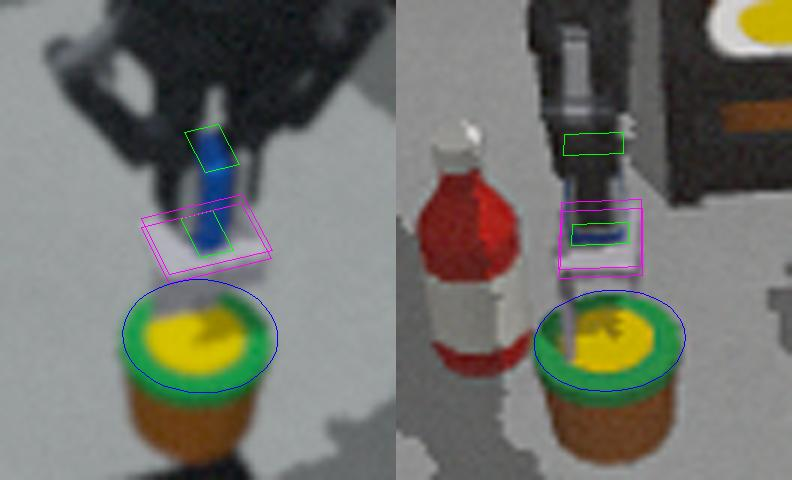

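The small tub's overlay fits within about 1–2 mm. It weighs about 0.167 kg. I move in over the left arm.

Emit:
play_rows(rows=[0,-0.5,0.1,0,0,0,0,0,-0.8,0.1,0,0,0,0,0,-0.8,0.1,0,0,0,0,0,-0.6,0.1,0,0,0,0,0,-0.5,0,0,0,0,0,0,-0.5,0,0,0,0,0,0,-0.4,0,0,0,0,0,0,-0.25,0,0,0,0,0])

```text
t: 20.35
position: [0.6623, 0.0922, 0.2892]
tool_rot: [-3.141, 0.0, 2.995]
wrist_force: [-0.4, 0.2, -2.0]
gripper_width: 0.153
grip_force: 48.8
```

Emit:
play_rows(rows=[0,0,0,0.1,0,0,0,0,0,0,0.1,0,0,0,0,0,0,0,0,0,0])

```text
t: 20.65
position: [0.6599, 0.0925, 0.2809]
tool_rot: [-3.141, -0.002, 2.996]
wrist_force: [-0.4, 0.1, -2.9]
gripper_width: 0.156
grip_force: 48.8
```

```bash
python3 - <<'E'
from h import *
ims=tilt(-.155,1,("scene","side"))
s=sense()
go((.661,.0931,.27),np.pi-.143)
p=s["position"]-[.648,.009,0];print("along",p[:2]@[.1425,.99],"across",p[:2]@[.99,-.1425])
overlay(ims,s["position"]+[0,0,-.017],-.143,lid_r=.033)
E
```

```text
tilt -0.16080078125 0.8377214333150191
pos [0.6603 0.0925 0.2819] rpy [-3.1414 -0.0005  2.9961] t 20.75 F [-0.8015  0.0803 -1.9624] w 0.1573077557418235
turn u [-0.0029 -0.0071 -0.036 ] shift u (current axes) [-0.0162  0.017   0.2973] shift u (after turn) [-0.0161  0.0169  0.2973]
along 0.08443517277603449 across 0.000241180534352988
```

View pics/o.png

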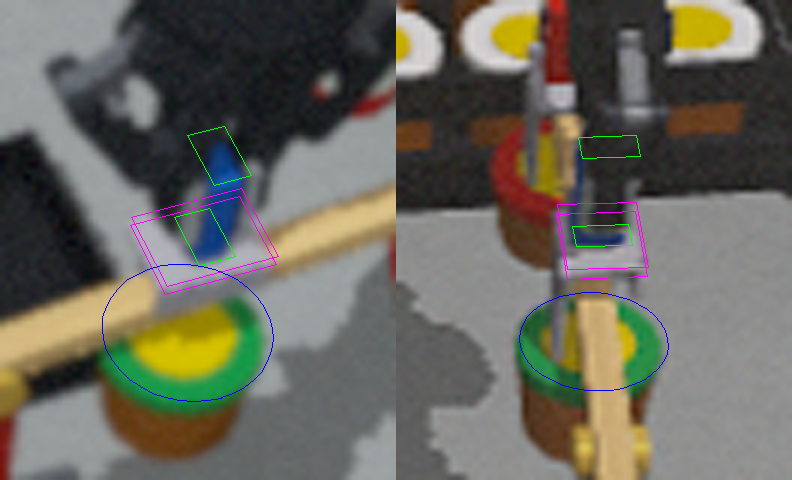

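The strap is behind the bar and the lip in front. I lower in small steps, watching the force.

Emit:
play_rows(rows=[0,0,0,0.12,0,0,0,0,0,0,0.12,0,0,0,0,0,0,0.06,0,0,0,0,0,0,0,0,0,0,0,0,0,0,0,0,0])

```text
t: 21.25
position: [0.661, 0.0924, 0.2698]
tool_rot: [-3.142, -0.0, 2.996]
wrist_force: [0.3, 0.4, -2.2]
gripper_width: 0.16
grip_force: 48.8
```

Emit:
play_rows(rows=[0,0,0,0.08,0,0,0,0,0,0,0.06,0,0,0,0,0,0,0,0,0,0,0,0,0,0,0,0,0])

```text
t: 21.65
position: [0.6612, 0.0925, 0.2644]
tool_rot: [3.141, 0.0, 2.996]
wrist_force: [-0.0, 1.0, 0.4]
gripper_width: 0.155
grip_force: 48.9
```

```bash
python3 - <<'E'
from h import *
tilt(-.12,1)
f=[]
for i in range(8): read_camera("side");f.append(sense()["wrist_force"])
print(np.mean(f,0));go((.66,.0925,.252),np.pi-.143)
E
```

```text
tilt -0.119296875 0.38139142656359803
[ 0.2827  0.7404 -0.2092]
pos [0.6612 0.0925 0.2644] rpy [3.1415 0.0004 2.9958] t 22.1 F [ 0.1215  0.5872 -0.179 ] w 0.15464190370437603
turn u [ 0.0013  0.0059 -0.0393] shift u (current axes) [ 0.0288 -0.0037  0.3094] shift u (after turn) [ 0.0287 -0.0036  0.3094]
```

Emit:
play_rows(rows=[0,0,0.1,0,0,0,0,0,0,0.1,0,0,0,0,0,0,0.1,0,0,0,0,0,0,0,0.05,0,0,0,0,0,0,0,0,0,0,0,0,0,0,0,0,0])

```text
t: 22.7
position: [0.6628, 0.1047, 0.2621]
tool_rot: [3.141, -0.0, 2.996]
wrist_force: [0.3, 1.0, 0.0]
gripper_width: 0.155
grip_force: 49.0
```

```bash
python3 - <<'E'
from h import *
tilt(-.1,1)
f=[]
for i in range(4): read_camera("side");f.append(sense()["wrist_force"])
print(np.mean(f,0));go((.66,.0925,.252),np.pi-.143)
E
```

```text
tilt -0.08812500000000001 0.3766897648528911
[-0.1264  0.4514 -0.476 ]
pos [0.6628 0.1043 0.2624] rpy [3.1414 0.0002 2.9958] t 22.95 F [ 0.579   0.7413 -0.3885] w 0.15453730848077232
turn u [ 0.002   0.0031 -0.0399] shift u (current axes) [ 0.0262 -0.3026  0.2597] shift u (after turn) [ 0.027  -0.3025  0.2598]
```

Emit:
play_rows(rows=[0,0,0,0.03,0,0,0,0.3,0,0,0,0,0,0,0.5,0,0,0,0,0,0,0.6,0,0,0,0,0,0,0.6,0,0,0,0,0,0,0.6,0,0,-0.4,0,0,0,0.6,0,0,-0.8,0,0,0,0.6,0,0,-0.7,0,0,0])

```text
t: 23.75
position: [0.6625, 0.1042, 0.338]
tool_rot: [-3.141, -0.0, 2.996]
wrist_force: [-0.1, 0.1, -0.4]
gripper_width: 0.598
grip_force: 0.0
```

Emit:
play_rows(rows=[0.6,0,0,0,0,0,0,0.6,0,0,0,0,0,0,0.6,0,0,0,0,0,0,0.6,0,0,0,0,0,0,0.6,0,0,0,0,0,0])

```text
t: 24.25
position: [0.6623, 0.1042, 0.3359]
tool_rot: [-3.141, -0.002, 2.996]
wrist_force: [-0.0, 0.3, -0.5]
gripper_width: 0.603
grip_force: 0.0
```

```bash
python3 - <<'E'
from h import *
tilt(-.08,1);im=tilt(-.08,1,("side",));im=tilt(-.08,1)
cv2.imwrite("pics/e.png",im["scene"])
bluefit(calibration("scene"),im["scene"],(.66,.104,.272),-.143)
go((.636,-.081,.337),np.pi-.143)
E
```

```text
tilt -0.072265625 0.3772031245593751
tilt -0.06578125 0.49035015164047424
tilt -0.07203125 0.37331368325586667
blue px 135 tab 0.6654100845664397 0.09968379342163737 yaw -0.4638026465810112 iou 0.7140902872777017
pos [0.6626 0.1043 0.3366] rpy [-3.1412 -0.0008  2.9958] t 24.4 F [-0.0732 -0.637  -0.1933] w 0.5987808393893919
turn u [-0.005  -0.0109 -0.0395] shift u (current axes) [-0.0151 -4.6793 -0.009 ] shift u (after turn) [-0.0022 -4.6793 -0.0106]
```

The small tub hangs at about 97 mm and the bar settles at −0.072 rad (right down). So the big tub must go inward about 11.5 mm. I'll nudge its tab with loosely straddling fingers, tilted to match the bar.

Emit:
play_rows(rows=[0.6,0,-0.81,0,0,0,0,0.6,0,-0.81,0,0,0,0,0.6,0,-0.81,0,0,0,0,0.6,0,-0.81,0,0,0,0,0.6,0,-0.81,0,0,0,0,0.6,0,-0.81,0,0,0,0,0.6,0,0,0,-1,0,0,0.6,0,0,0,0,0,0])

```text
t: 25.2
position: [0.6341, -0.0904, 0.337]
tool_rot: [3.072, -0.0, 2.992]
wrist_force: [-0.9, 0.2, 0.1]
gripper_width: 0.602
grip_force: 0.0
```

```bash
python3 - <<'E'
from h import *
s=sense();p=s["position"];R=Rn.from_euler("xyz",s["tool_rot"]).as_matrix()
print(p,s["tool_rot"],"z axis",R[:,2],"y axis",R[:,1])
q=p-[.648,.009,0];print("along",q[:2]@[.1425,.99],"across",q[:2]@[.99,-.1425])
e=p+R[:,2]*(p[2]-.245);q=e-[.648,.009,0];print("end along",q[:2]@[.1425,.99],e)
# lid of the big tub: fit white ellipse through scene mask
C=calibration("scene");im=read_camera("scene")
c=proj(C,[(.6355,-.08,.17)])[0].astype(int);print(c)
for d in silhouettes("scene","big")[:2]: print(d["confidence"],d["rect"])
# compare: silhouette of tub body+lid bottom width for candidate along positions
for a in(-.075,-.085,-.095):
    o=np.array([.648+a*.1425,.009+a*.99,.235+.07*a]);t=np.linspace(0,6.28,60)
    P=np.array([(o[0]+.04*np.cos(v),o[1]+.04*np.sin(v),o[2]-z) for z in(.054,.116) for v in t]);q=proj(C,P);print(a,q.min(0),q.max(0))
E
```

```text
[ 0.6341 -0.0904  0.337 ] [ 3.0719 -0.0001  2.992 ] z axis [ 0.0102  0.0688 -0.9976] y axis [0.1487 0.9864 0.0696]
along -0.10040158533319624 across 0.00040303667259381117
end along -0.0939993770151144 [ 0.635  -0.0841  0.2452]
[237 217]
0.98 [221.4, 189.6, 254.1, 244.9]
0.68 [160.6, 197.9, 191.3, 245.9]
-0.075 [226.5016 199.7443] [260.81   241.9043]
-0.085 [222.393  200.9934] [256.7285 243.1953]
-0.095 [218.2756 202.2451] [252.7444 244.4887]
```

Emit:
play_rows(rows=[0.6,0,0,0.7,0,0,0,0.6,0,0,0.7,0,0,0,0.6,0,0,0.6,0,0,0,0.6,0,0,0.3,0,0,0,0.3,0,0,0,0,0,0,0.3,0,0,0,0,0,0,0.3,0,0,0,0,0,0], force=20)

```text
t: 26.0
position: [0.6365, -0.0816, 0.247]
tool_rot: [3.072, 0.003, 2.996]
wrist_force: [-0.2, -0.8, 0.2]
gripper_width: 0.301
grip_force: 0.0
```

Emit:
play_rows(rows=[0.3,0,0.1,0,0,0,0,0.3,0,0.1,0,0,0,0,0.3,0,0,0,0,0,0])

```text
t: 26.3
position: [0.6371, -0.0742, 0.2466]
tool_rot: [3.073, 0.002, 2.996]
wrist_force: [0.5, -1.9, 1.4]
gripper_width: 0.303
grip_force: 0.9
```

```bash
python3 - <<'E'
from h import *
tilt(-.06)
s=sense();q=s["position"]-[.648,.009,0];print("along",q[:2]@[.1425,.99],q[2],s["wrist_force"],s["gripper_width"],s["t"])
E
```

```text
tilt -0.075703125 0.37782323361459136
along -0.083829935275598 0.2465287978065123 [ 0.1143 -1.8406  1.2225] 0.3003343758431055 26.35
```

Emit:
play_rows(rows=[0.3,0,0.08,0,0,0,0,0.3,0,0.08,0,0,0,0,0.3,0,0.06,0,0,0,0,0.3,0,0,0,0,0,0])

```text
t: 26.75
position: [0.638, -0.0647, 0.2466]
tool_rot: [3.071, 0.0, 2.996]
wrist_force: [0.4, -2.5, 1.1]
gripper_width: 0.3
grip_force: 1.5
```

```bash
python3 - <<'E'
from h import *
tilt(-.05)
s=sense();q=s["position"]-[.648,.009,0];print("along",q[:2]@[.1425,.99],q[2],s["wrist_force"],s["gripper_width"],s["t"])
E
```

```text
tilt -0.08812500000000001 0.3741572074763164
along -0.07444538318373022 0.2466230415719991 [-0.5033 -1.6679  1.7825] 0.3034548259006109 26.8
```

Emit:
play_rows(rows=[0.3,0,-0.15,0,0,0,0,0.3,0,0,0,0,0,0,0.3,0,0,0,0,0,0,0.3,0,0,0,0,0,0,0.3,0,0,0,0,0,0])

```text
t: 27.3
position: [0.637, -0.0708, 0.246]
tool_rot: [3.071, -0.0, 2.996]
wrist_force: [0.7, -0.4, -0.4]
gripper_width: 0.299
grip_force: 0.0
```

```bash
python3 - <<'E'
from h import *
tilt(-.03,2)
s=sense();q=s["position"]-[.648,.009,0];print("along",q[:2]@[.1425,.99],q[2],s["wrist_force"],s["gripper_width"],s["t"])
E
```

```text
tilt -0.020546875 0.37188855903174245
tilt -0.016953125 0.37218901224025047
along -0.0805975245002912 0.2460386507690809 [-0.3086  0.3385 -0.2106] 0.30382919637625405 27.4
```

Emit:
play_rows(rows=[0.6,0,0,0,0,0,0,0.6,0,0,0,0,0,0,0.6,0,0,-0.5,0,0,0,0.6,0,0,-0.8,0,0,0,0.6,0,0,-0.8,0,0,0,0.6,0,0,0,1,0,0,0.6,0,0,0,0,0,0,0.6,0,0,0,0,0,0])

```text
t: 28.2
position: [0.636, -0.0763, 0.3293]
tool_rot: [3.141, -0.001, 2.997]
wrist_force: [0.0, -0.4, -0.0]
gripper_width: 0.599
grip_force: 0.0
```

```bash
python3 - <<'E'
from h import *
C=calibration("scene")
im=tilt(-.01,2)["scene"];cv2.imwrite("pics/f.png",im)
# bias check: fit both tilt and y/x a little, with stops images as reference
print(fitbar({"scene":im},(.648,.009,-.143,-.01),(0,1,3)))
im2=read_camera("side");print(fitbar({"side":im2},(.648,.009,-.143,-.01),(0,3)))
go((.662,.11,.337),np.pi-.143)
E
```

```text
tilt -0.0015624999999999997 0.37134052388289673
tilt -0.00039062500000000035 0.3705024681142466
(array([ 0.6481,  0.0071, -0.143 ,  0.0007]), np.float64(0.36641699655398285))
(array([ 0.6457,  0.009 , -0.143 ,  0.0624]), np.float64(0.4782672684458399))
pos [ 0.6357 -0.077   0.3288] rpy [ 3.1412 -0.002   2.9955] t 28.35 F [-0.4231 -0.1791 -0.8754] w 0.6014812336548516
turn u [ 0.0064 -0.0288 -0.044 ] shift u (current axes) [ 0.0295  4.7218 -0.2037] shift u (after turn) [ 0.0146  4.7218 -0.2059]
```

Emit:
play_rows(rows=[0.6,0,0,-0.6,0,0,0,0.6,0.5,-0.5,-0.3,0,0,0,0.6,0.8,-0.5,0,0,0,0,0.6,0.8,-0.5,0,0,0,0,0.6,0.8,-0.5,0,0,0,0,0.6,0.8,-0.5,0,0,0,0,0.6,0.8,-0.5,0,0,0,0,0.6,0,0,0,0,0,0])

```text
t: 29.15
position: [0.4363, -0.1704, 0.3662]
tool_rot: [-3.141, -0.002, 2.992]
wrist_force: [0.5, 0.7, 0.3]
gripper_width: 0.602
grip_force: 0.0
```

Emit:
play_rows(rows=[0.6,0,0,0,0,0,0,0.6,0,0,0,0,0,0,0.6,0,0,0,0,0,0,0.6,0,0,0,0,0,0,0.6,0,0,0,0,0,0,0.6,0,0,0,0,0,0,0.6,0,0,0,0,0,0])

```text
t: 29.85
position: [0.4409, -0.1693, 0.3658]
tool_rot: [3.142, -0.0, 2.996]
wrist_force: [-1.0, 0.1, -0.2]
gripper_width: 0.599
grip_force: 0.0
```

```bash
python3 - <<'E'
from h import *
im=tilt(-.0,2)["scene"]
print(fitbar({"scene":im},(.648,.009,-.143,.02),(0,1,3)))
print("ref",fitbar({"scene":cv2.imread("pics/a.png")},(.648,.009,-.143,.16),(0,1,3)))
im2=read_camera("side");print(fitbar({"side":im2},(.648,.009,-.143,-.0),(0,3)))
# end-block / bar-edge geometry: wood mask visible line fit
C=calibration("scene")
for nm,i in(("start",cv2.imread("pics/a.png")),("now",im)):
    mk=woodmask(i,C);P=proj(C,[(.648+.1425*d,.009+.99*d,.235) for d in(-.2,.15)])
    ys,xs=np.nonzero(mk);y0=np.interp(xs,P[:,0],P[:,1]);ok=(xs>P[0,0])&(xs<P[1,0])&(abs(ys-y0)<25)
    xs,ys=xs[ok],ys[ok]
    cx=[];cy=[]
    for x in range(int(P[0,0])+2,int(P[1,0])):
        c=ys[xs==x]
        if 4<=len(c)<=11: cx.append(x);cy.append(c.mean())
    f=np.polyfit(cx,cy,1);ex=(P[1,1]-P[0,1])/(P[1,0]-P[0,0]);print(nm,len(cx),"slope",f[0],"level slope",ex)
    for t in(-.01,.01,.16):
        Q=proj(C,[(.648+.1425*d,.009+.99*d,.235-t*d) for d in(-.2,.15)]);print(t,(Q[1,1]-Q[0,1])/(Q[1,0]-Q[0,0]))
print(sense()["position"],sense()["t"])
for n in("big","small","sauce","jar","tape"):
    for d in silhouettes("scene",n)[:2]: print(n,d["confidence"],d["rect"])
E
```

```text
tilt 0.0 0.37226319263106544
tilt 0.0 0.3752535496957403
(array([ 0.6482,  0.0071, -0.143 ,  0.0019]), np.float64(0.3690680388793597))
ref (array([ 0.6485,  0.0092, -0.143 ,  0.1589]), np.float64(0.1852982976021288))
(array([ 0.6456,  0.009 , -0.143 ,  0.0588]), np.float64(0.4877943503908685))
start 112 slope -0.1733554831403501 level slope -0.270768658672498
-0.01 -0.27685460160569386
0.01 -0.2646774641443253
0.16 -0.17267465677913246
now 96 slope -0.27388818317133695 level slope -0.270768658672498
-0.01 -0.27685460160569386
0.01 -0.2646774641443253
0.16 -0.17267465677913246
[ 0.4407 -0.1694  0.3659] 30.0
big 0.86 [157.3, 200.7, 193.6, 245.5]
big 0.71 [224.4, 185.2, 258.4, 243.2]
small 0.89 [297.3, 166.7, 330.3, 216.8]
sauce 0.8 [327.7, 110.8, 353.1, 152.4]
jar 0.85 [92.7, 244.8, 126.1, 279.0]
tape 0.64 [119.4, 199.2, 146.3, 231.8]
```

```bash
python3 - <<'E'
from h import *
C=calibration("side");now=read_camera("side");st=cv2.imread("pics/b.png")
def ends(im,x0,x1):
    m=woodmask(im,C)[190:270,x0:x1];_,lab,s,_=cv2.connectedComponentsWithStats(m)
    i=1+np.argmax(s[1:,4]);b=s[i];return [b[0]+x0,b[1]+190,b[0]+x0+b[2],b[1]+190+b[3]]
print("start",ends(st,300,345),"now",ends(now,300,345))
for t in(.16,.06,.02,.0,-.02):
    q=barhull(C,(.648,.009,-.143,t),1)[:,0];print(t,q.min(0),q.max(0))
im=read_camera("scene");S=calibration("scene")
for nm,i in(("start",cv2.imread("pics/a.png")),("now",im)):
    mk=woodmask(i,S);xs=np.arange(174,212,3)
    c=[np.nonzero(mk[160:240,x])[0].mean()+160 for x in xs if mk[160:240,x].any()]
    P=lambda t:proj(S,[(.648+.1425*d,.009+.99*d,.229-t*d) for d in np.linspace(-.24,0,50)])
    for t in(.16,.01,0,-.01):
        q=P(t);print(nm,t,np.mean(np.interp(xs,q[:,0],q[:,1])),np.mean(c))
E
```

```text
start [np.int32(310), np.int32(190), np.int32(327), np.int32(233)] now [np.int32(301), np.int32(198), np.int32(326), np.int32(246)]
0.16 [296.9033 122.8589] [328.3126 239.2831]
0.06 [297.1371 115.8512] [327.2228 246.4566]
0.02 [297.2539 113.1127] [326.7502 248.978 ]
0.0 [297.3174 111.7588] [326.5069 250.1636]
-0.02 [297.3843 110.4157] [326.2593 251.2989]
start 0.16 206.80087283303953 208.90023310023312
start 0.01 214.37934856924903 208.90023310023312
start 0 214.88108230692885 208.90023310023312
start -0.01 215.38238172237203 208.90023310023312
now 0.16 206.80087283303953 215.67397609931547
now 0.01 214.37934856924903 215.67397609931547
now 0 214.88108230692885 215.67397609931547
now -0.01 215.38238172237203 215.67397609931547
```

```bash
python3 - <<'E'
from h import *
S=calibration("scene");now=read_camera("scene")
def dev(im,t):  # mean wood-row minus predicted axis, vs d; robust fit of slope for assumed tilt t
    mk=woodmask(im,S);d=np.linspace(-.23,.165,160);P=proj(S,[(.648+.1425*a,.009+.99*a,.229-t*a) for a in d]);r=[];D=[]
    for a,(x,y) in zip(d,P):
        c=np.nonzero(mk[int(y)-12:int(y)+13,int(round(x))])[0]
        if 5<=len(c)<=10 and c[-1]-c[0]+1==len(c): r.append(c.mean()+int(y)-12-y);D.append(a)
    D=np.array(D);r=np.array(r)
    for _ in range(4):
        f=np.polyfit(D,r,1);e=r-np.polyval(f,D);k=abs(e)<max(2*e.std(),.3);D,r=D[k],r[k]
    dz=np.polyfit(d,proj(S,[(.648+.1425*a,.009+.99*a,.229-(t+.01)*a) for a in d])[:,1]-P[:,1],1)[0]
    return t+.01*f[0]/dz,len(D),e.std(),D.min(),D.max()
print("start(+.16)",dev(cv2.imread("pics/a.png"),.16));print("c(-.16)",dev(cv2.imread("pics/c.png"),-.16))
for t in(0,.01,-.01): print("now",dev(now,t))
E
```

```text
start(+.16) (np.float64(0.16198433582723054), 97, np.float64(0.24267618065525035), np.float64(-0.2250314465408805), np.float64(0.1575471698113208))
c(-.16) (np.float64(-0.16087484872865726), 42, np.float64(0.18170257952746405), np.float64(-0.23), np.float64(0.14264150943396228))
now (np.float64(0.002055621699437782), 72, np.float64(0.2842872225207953), np.float64(-0.21261006289308176), np.float64(0.165))
now (np.float64(0.0014868557322078799), 69, np.float64(0.2901102500533985), np.float64(-0.210125786163522), np.float64(0.165))
now (np.float64(0.002111432085938168), 72, np.float64(0.2874929857198798), np.float64(-0.21261006289308176), np.float64(0.165))
```

The edge fit, checked at both stops, gives a tilt of about 0.002 rad. The bar is level and still, with the arm clear.

```bash
python3 -c "
from rig import *
print(sign_off())"
```

```text
the job is handed in; nothing more can be done
None
```

Both tubs hang on the bar, big one on the right first and then the small one on the left. The bar settled level on its own (about 0.002 rad) with the arm clear, and the job was handed in at about 30 s.

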